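Pull-test the glued tab on a book

ROBOT

A 6-joint arm with a two-finger parallel gripper is mounted at the origin on the work surface. World frame = base frame: x ahead of the robot, y to its left, z up, the work surface at z = 0. Lengths are in m, angles in degrees, forces in N, time in s.
With the tool pointing down it reaches from about 0.4 to 0.925 m from the base axis. Payload 3.4 kg.
Tool frame: the origin (TCP) lies on the centre line of the jaws, within the pads' length; the fingertips stand 22 mm ahead of it and the grasp point (between the pads) lies 3 mm ahead of it; z points along the fingers, y is the line along which they close (so a half turn about z gives the same grasp; the last joint's range is limited). The gripper opens to 85 mm and grips with 20 to 120 N. Pads are 22 mm wide; open, the fingers measure 114 mm over their backs; the gripper's body (76 mm by 85 mm) begins 54 mm behind the grasp point. The pads swing forward as they close: fully open they stand 13 mm farther back than shut.
Start: joints at [72.565, 17.578, 86.31, -0, 76.112, -4.211], TCP at [0.132, 0.56, 0.253] pointing down, gripper open.
Joint ranges: [-179.03, 179.03], [-60, 130.46], [8.19, 133.38], [-81.62, 261.62], [5.75, 156.47], [-153.77, 153.77]. Speed limits (degrees/s): [147.25, 147.25, 180, 180, 180, 180].

INTERFACE

Orientations are given as [roll, pitch, yaw] about the fixed x, y, z axes, in that order (R = Rz(yaw) Ry(pitch) Rx(roll)).
In Python, from bench import read_state, imaging, order gives the robot as it stands.
- The arm moves only by the tool step_arm, never from a script. Its arguments are lists of equal length, an entry for each row: "fingers": the opening, from 0 (shut) to 1 (fully open); "dp": the shift along the tool's x, y, z in m, a list of three; "spin": the turn about the tool's z in degrees. In form: {"fingers": [fingers, ...], "dp": [[tx, ty, tz], ...], "spin": [spin, ...]}. A call has 1 to 5 rows; each row is the pose to reach, as a shift and turn from the pose commanded when the call began, along the tool's axes at that moment; what a row does not reach only later rows make up. A row lasts 1/12 s, in which the tool goes at most 41.7 mm and 7.16 degrees, less where a joint would pass 70% of its speed; a pose out of reach is approached as far as the arm can. A call with a gripper value outside its range is refused whole. The fingers move at their own pace and stop on an object; "newtons" is the grip in N (left out, the last holds). Time passes only in rows, so rows that repeat a pose let the fingers close. It gives the time, the measured TCP pose, the force, the opening and the grip force at its end, in the units of the state.
- read_state(): the state, without advancing time (a new reading comes with each control period).
- imaging.get_image(name): name is "scene" or "top" or "wrist"; returns a dict with "pixels" (384x512x3 uint8, blue, green, red), "camera_matrix" (3x3 intrinsics, pixels), "cam_to_world" (4x4, takes a point from camera to world coordinates). Camera axes: x right, y up, looking along -z (the intrinsics and any distortion apply to the point x, -y, -z); pixel columns grow to the right and rows downward; lengths in m; the calibration is good to about 2 mm. A picture is of the moment at which its call begins. There is no depth.
- order.finish_job(): hands the job in; it is judged then, once.
The state is a dict: "time_s": time; "qpos": joint angles; "dq": joint speeds; "joint_torque": joint torques, N m; "tcp_pos": TCP position; "eef_rot": TCP orientation; "contact_force": force on the tool from outside, world axes, zero at the start; "wrist_torque": the same for the moment, N m; "width": finger opening in m; "finger_force": force on a finger pad.
Only numpy, scipy, OpenCV 4.12 (cv2) and the standard library are available. Lean on these libraries where they do the work, as an engineer would, in place of code of your own. Each camera call takes 0.05 s, during which the arm holds its last target. There are 200 camera calls.

TASK

Pull-test the metal tab glued to the red book: first wind the press's red handwheel clockwise until the platen grips the book firmly, without crushing it. Then draw the gauge's orange handle out until its black pointer lines up with the red marker on the scale, not past it, hold it there steadily for two seconds, and ease the handle back in, without letting it snap, until it is home. Leave the book gripped in the press and let go of everything; do not disturb the other things on the bench.

Things in the scene. Friction and masses are not known exactly. Their poses are not given: they have to be found in the camera images.
- tester: green base plate, 200 (x) x 460 (y) x 12 mm, fixed; origin on the table, 10 mm from its centre towards -y. Near its +y end a small book press: two columns and a green bridge (top 132 mm up) at y = 140 mm. Near its -y end a pull gauge in a cradle (y = -120 to 0 mm, 80 mm high), pulled out along -y
- wheel (a joint): turn of the press's handwheel in rad; grows clockwise as seen from above. Every radian lowers the platen by 4 mm. 0.25 N m of friction keeps it where it is left. It takes 1.5 to 3 rad, so more than one grasp
- wheel_grip (a point): on the handwheel's upright axis, at the mid-height to grip: black grip bar 64 long x 18 wide x 34 mm high standing on the wheel (its top 202 mm, its foot 168 mm above the table), long along this point's x, 18 mm thick along its y. Under it the red rim, 122 mm across, top at 166 mm.
- screw: the press's steel screw and what it carries: springs and under them the platen, a steel pressure plate 130 x 90 x 14 mm. Origin on the axis; it goes down 4 mm per radian. The platen's underside hangs 0 to 5 mm below it, unknown: feel or see its touch. From touch each radian adds 80 N and 0.32 N m of torque. 20 to 80 N is a firm grip, over 100 N crushes
- book: red book, 140 (x) x 200 (y) x 28 mm, 0.6 kg, lying loose on the base plate with its middle under the platen; origin at the centre of its underside
- book_tab (a point): top of the upright aluminium tab glued on the book's cover, 30 (x) x 8 (y) x 40 mm high, standing inside the gauge's steel loop
- loop_bar (a point): centre of the loop's far bar, 8 mm thick along y. The loop and the gauge barrel slide together along the tester's -y with little friction (about 1 N) until this bar bears on the tab; only then does the spring stretch and the pointer move
- pull_handle: orange upright handle plate, 46 (x) x 12 mm thick (y), 45 to 127 mm above the table, drawn in by the gauge's spring (2.4 N at home, 0.3 N more per mm of stretch, at most 55 mm). Origin at table height under its middle, axes as the tester's. The barrel ends 34 mm behind it, with a 12 mm rod at 58 mm height between
- handle_grip (a point): point in the handle plate, 107 mm above the table, 20 mm below its top: where to take it from above, fingers in front and behind along y
- pointer (a point): tip of the black pointer needle (3 mm wide) that goes with the handle over the white scale, 79 mm above the table; it moves to -y
- gauge_zero (a point): zero tick of the scale on the barrel: the pointer stands here when the handle is home
- red_marker (a point): red marker (3 mm wide) on the barrel's scale, 25 to 42 mm from the zero tick towards -y; it moves with the barrel. The pull is right when pointer and marker are at the same y in this point's frame
- green_book: green book 130 x 190 x 35 mm, a bystander; origin under its centre
- thread_spool: white thread spool, 54 mm across, 90 mm high, a bystander beside the tester; origin under its centre
- bone_folder: off-white flat stick 22 x 150 x 6 mm, a bystander on the robot's side of the tester; origin under its centre
- glue_jar: jar with blue cap, 72 mm across, 90 mm high, a bystander; origin under its centre
- brass_weight: brass weight with a knob, 60 mm across, 60 mm high, a bystander; origin under its centre
- glue_brush: brush, a bystander; origin under its centre
- foil_roll: green roll standing on end, 40 mm across, 120 mm high, a bystander; origin under its centre

How it is judged (in metres and radians):
On the way, in this order (a step that is already met when the one before it is completed fails the run):
1. the platen grips the book with more than 20 N (contact force between screw and book above 20 N), for 0.4 s.
2. with the book still gripped, the pointer stands within 3 mm of the red marker for 1.2 s (y of pointer in the frame of red_marker between -0.003 and 0.003 m and contact force between screw and book above 15 N), for 1.2 s.
At the end, for the whole second after the job is handed in: the platen still grips the book with more than 15 N, the book lies within 12 mm of where it was at the start, and the handle is home (pointer within 3 mm of the zero tick) and at rest (contact force between screw and book above 15 N and y of pointer in the frame of gauge_zero above -0.003 m and linear speed of each of pull_handle, book below 0.01 m/s and distance of book from where it was at the start of the episode below 0.012 m); the robot touches nothing.
It fails at once if the book is crushed: platen force over 100 N (contact force between screw and book above 100 N).
It fails at once if the pointer goes more than 6 mm past the red marker (y of pointer in the frame of red_marker below -0.006 m).
It fails at once if the handle snaps back or is jerked: faster than 0.35 m/s (linear speed of pull_handle above 0.35 m/s).
It fails at once if another thing on the bench (green book, spool, bone folder, jar, weight, brush, foil roll) is shifted by more than 20 mm (distance of any of green_book, thread_spool, bone_folder, glue_jar, brass_weight, glue_brush, foil_roll from where it was at the start of the episode above 0.02 m).
It also fails if it takes over 64 s, if anything falls off the work surface, if the arm or the gripper's body presses on something with over 40 N, if the wrist force passes 120 N, or if a joint passes its speed limit or range.

## Working session

There is one attempt and no reset: what is moved stays moved. The work goes in short steps, Python scripts to look and compute and a tool call to move; the robot and the scene stay as the last step left them, time stands still between calls to the robot, and variables do not carry over. Pictures are saved under pics/ and viewed, at most 10 in all, crops included, and the job is handed in when it is done.

Besides the shell and the picture viewer there is one more tool, called after ">>>" as name(argument=value, ...) on one line, values as JSON. step_arm: Moves the arm, as the interface text tells. Its arguments: {"type":"object","properties":{"fingers":{"type":"array"},"dp":{"type":"array"},"spin":{"type":"array"},"newtons":{"type":"number"}},"required":["fingers","dp","spin"]}

```bash
mkdir -p pics; ls; python3 - <<'E'
from bench import read_state, imaging
import cv2,numpy as np
s=read_state();print(s)
for n in("scene","top"):
    d=imaging.get_image(n);cv2.imwrite(f"pics/{n}0.png",d["pixels"]);np.savez(f"{n}0.npz",**d);print(d["camera_matrix"],d["cam_to_world"])
a=cv2.imread("pics/scene0.png");b=cv2.imread("pics/top0.png")
E
```

```text
pics
{'time_s': 0.0, 'qpos': array([ 7.25661596e+01,  1.76241998e+01,  8.63844583e+01, -7.64154872e-04,
        7.61106932e+01, -4.21033956e+00]), 'dq': array([-0.0181438 ,  0.11264294, -0.08366206, -0.11489357, -0.01625278,
       -0.03875401]), 'joint_torque': array([ 2.31749233e-03, -4.57557964e+01, -2.51917952e+01,  2.13514891e-04,
        1.29195242e-02,  1.30824077e-05]), 'tcp_pos': array([0.13135352, 0.55912102, 0.25235786]), 'eef_rot': array([-1.79880916e+02, -8.02312277e-03,  1.66776675e+02]), 'contact_force': array([-0.45411489, -0.39740958,  0.429669  ]), 'wrist_torque': array([ 0.02452042, -0.04732617,  0.03642013]), 'finger_force': 0.0, 'width': 0.08540410371566612}
[[400.69671149   0.         254.02507333]
 [  0.         400.69671149 188.83680637]
 [  0.           0.           1.        ]] [[ 0.60780732 -0.63092678  0.48218426  1.20008987]
 [ 0.79402763  0.47561881 -0.37855893 -0.44464807]
 [ 0.00950706  0.61295852  0.79005789  1.14361462]
 [ 0.          0.          0.          1.        ]]
[[402.30040011   0.         258.72226383]
 [  0.         402.30040011 193.23229017]
 [  0.           0.           1.        ]] [[ 0.02031187  0.98625434 -0.16398114  0.37781592]
 [-0.9997504   0.01850958 -0.01251149  0.03158894]
 [-0.00930429  0.16419434  0.98638413  1.36974668]
 [ 0.          0.          0.          1.        ]]
```

View pics/scene0.png

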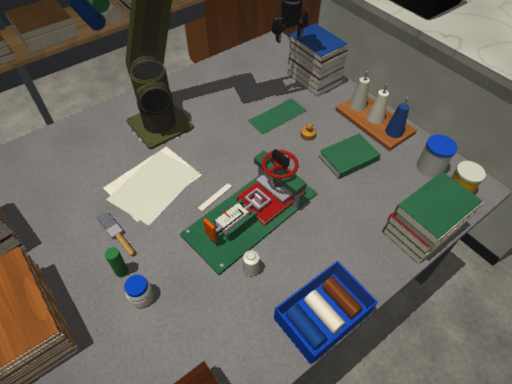

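View pics/top0.png

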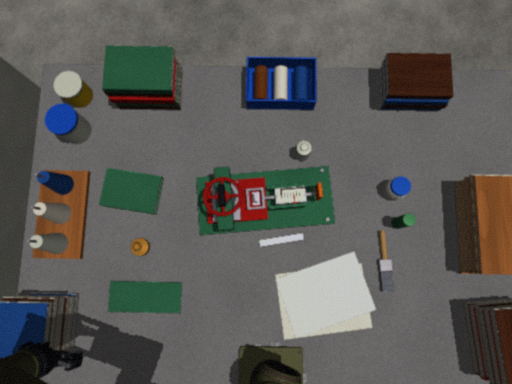

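The scene shows the tester in the middle, with the press towards world +y and the handle towards −y. In the top view the plate spans about (197..335, 167..235), with the wheel at (221,197) and the handle at (320,190). I'll zoom in on it.

```bash
python3 - <<'E'
import cv2
a=cv2.imread("pics/top0.png")[155:250,190:345]
cv2.imwrite("pics/topc.png",cv2.resize(a,None,fx=5,fy=5,interpolation=cv2.INTER_CUBIC))
E
```

```text
(no output)
```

View pics/topc.png

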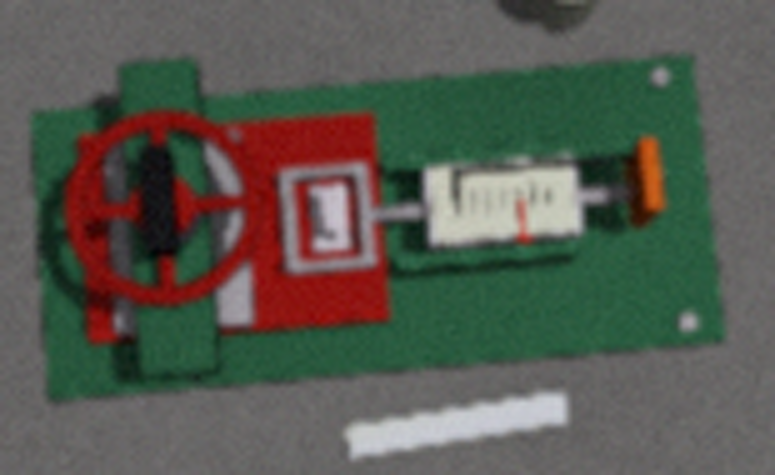

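The crop shows the plate corners at about (33,112), (693,57), (723,340) and (50,400). The rim is centred near (160,208), the black bar near (160,200), the handle top near (650,180), the marker at x≈522 and the pointer at x≈457.

```bash
cat > h.py <<'E'
import numpy as np
def ray(d,u,v,z):
    K=d["camera_matrix"];T=d["cam_to_world"]
    r=np.linalg.inv(K)@[u,v,1];r=T[:3,:3]@[r[0],-r[1],-r[2]];o=T[:3,3]
    return (o+r*(z-o[2])/r[2])
def proj(d,P):
    K=d["camera_matrix"];T=d["cam_to_world"]
    c=T[:3,:3].T@(np.asarray(P)-T[:3,3]);p=K@[c[0],-c[1],-c[2]];return p[:2]/p[2]
E
python3 - <<'E'
from h import *
from bench import read_state
d=dict(np.load("top0.npz"))
f=lambda u,v,z:ray(d,190+(u-2)/5,155+(v-2)/5,z)[:2]
C=[f(*p,.012) for p in((33,112),(693,57),(723,340),(50,400))]
print(C);m=np.mean(C,0)
ay=(C[0]+C[3]-C[1]-C[2])/2; print(m,np.linalg.norm(ay)); ay/=np.linalg.norm(ay)
ax=np.array([ay[1],-ay[0]]);e=(C[0]+C[1]-C[2]-C[3])/2;print(e,np.linalg.norm(e))
yaw=np.degrees(np.arctan2(ax[1],ax[0]));print("yaw",yaw,np.degrees(np.arctan2(e[1],e[0])))
o=m-.01*ay;print("origin",o)
print("wheel model",o+.14*ay,"rim",f(160,208,.166),"bar",f(160,200,.202))
print("handle top",f(648,177,.127),)
for n,u,v in(("ptr",457,190),("mark",522,220),("zero",457,175)):
    q=f(u,v,.079)-o;print(n,q@ax,q@ay)
q=f(648,177,.127)-o;print("handle",q@ax,q@ay)
print("bar ends",f(160,147,.202),f(160,255,.19))
for z,p in((.08,(328,185)),(.06,(287,220))):
    q=f(*p,z)-o;print(p,q@ax,q@ay)
E
```

```text
[array([0.65624324, 0.26562317]), array([ 0.70339666, -0.18925502]), array([ 0.50786746, -0.20790101]), array([0.45855922, 0.24507175])]
[0.58151664 0.02838472] 0.4564806121813017
[0.19660661 0.0195987 ] 0.1975810398672143
yaw 6.0650778358711 5.692715087882427
origin [0.58257322 0.0184407 ]
wheel model [0.56778111 0.15765705] rim [0.56669891 0.1592261 ] bar [0.56581648 0.15557808]
handle top [ 0.59822886 -0.14179991]
ptr 0.00866189363781536 -0.04403345957978567
mark -0.014645838970944592 -0.08414592319331436
zero 0.018522529391669262 -0.04496936442947521
handle -0.0013627014532929444 -0.16099781015768816
bar ends [0.59755421 0.15670455] [0.53477072 0.15568174]
(328, 185) 0.019079114616604095 0.03927613668030815
(287, 220) 0.0015519877412457934 0.06822519971994916
```

>>> step_arm(fingers=[1, 1, 1, 1, 1], dp=[[-0.035, -0.02, 0], [-0.07, -0.04, 0], [-0.105, -0.06, 0], [-0.14, -0.08, 0], [-0.175, -0.1, 0]], spin=[0, 0, 0, 0, 0])

```text
time_s: 0.52
tcp_pos: [0.2797, 0.4208, 0.2529]
eef_rot: [-180.0, -0.0, 166.8]
contact_force: [-0.1, 0.1, -0.2]
width: 0.0854
finger_force: 0.0
```

>>> step_arm(fingers=[1, 1, 1, 1, 1], dp=[[-0.035, -0.02, 0], [-0.07, -0.04, 0], [-0.105, -0.06, 0], [-0.14, -0.08, 0], [-0.175, -0.1, 0]], spin=[0, 0, 0, 0, 0])

```text
time_s: 0.93
tcp_pos: [0.4274, 0.2832, 0.2531]
eef_rot: [-180.0, -0.0, 166.8]
contact_force: [-0.2, 0.1, 0.1]
width: 0.0858
finger_force: 0.0
```

>>> step_arm(fingers=[1, 1, 1, 1, 1], dp=[[-0.035, -0.02, 0], [-0.07, -0.04, 0], [-0.105, -0.06, 0], [-0.14, -0.08, 0], [-0.165, -0.091, 0]], spin=[-4, -9, -13, -13, -13])

```text
time_s: 1.35
tcp_pos: [0.5684, 0.1555, 0.2528]
eef_rot: [-179.9, 0.0, 179.7]
contact_force: [-0.2, 0.7, -0.4]
width: 0.0856
finger_force: 0.0
```

```bash
python3 - <<'E'
from h import *
from bench import *
import cv2
d=imaging.get_image("wrist");np.savez("w1.npz",**d);cv2.imwrite("pics/w1.png",d["pixels"])
print(d["cam_to_world"],read_state()["qpos"])
for p in((.5975,.1567,.202),(.535,.1557,.202),(.5673,.158,.202)):print(proj(d,p))
E
```

```text
[[ 0.00610077 -0.95872193 -0.28427986  0.49603061]
 [ 0.99998033  0.00543452  0.0031323   0.15623782]
 [-0.00145808 -0.28429337  0.95873623  0.37430487]
 [ 0.          0.          0.          1.        ]] [ 11.04418355  18.91693368  84.34029244  -0.24171302  76.52026165
 -78.44953769]
[256.8552281 269.7780829]
[254.67112729 173.53095371]
[258.79183752 225.55867618]
```

View pics/w1.png

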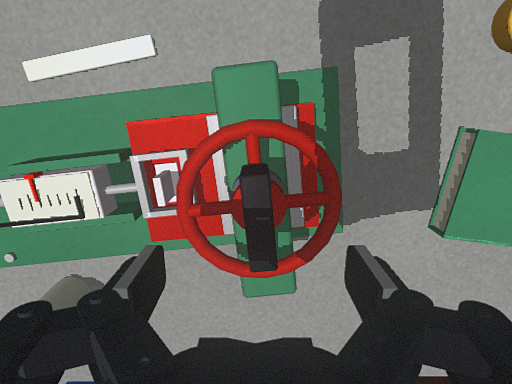

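The wrist picture shows the bar's top face from about (256,167) to (264,269), tilted about 5° (along tester x). The rim is centred near (259,199).

```bash
python3 - <<'E'
from h import *
import cv2
d=dict(np.load("w1.npz"));p=d["pixels"].astype(int)
m=(p.max(2)<70).astype(np.uint8);m[:150]=0;m[280:]=0;m[:,:225]=0;m[:,300:]=0
n,l,s,c=cv2.connectedComponentsWithStats(m);k=1+np.argmax(s[1:,4]);print(s[k])
g=p.sum(2)
for v in range(160,276,8):
    print(v,[int(x) for x in g[v,236:286:2]])
a=ray(d,256,167,.202);b=ray(d,264,269,.202);print(a,b,(a+b)/2,np.degrees(np.arctan2(b[1]-a[1],b[0]-a[0])))
R=(p[...,2]>130)&(p[...,1]<60); R[:115]=0;R[278:]=0;R[:,:174]=0;R[:,344:]=0
print(ray(d,259,199,.166))
E
```

```text
[ 236  157   53  115 3369]
160 [313, 316, 307, 307, 314, 324, 186, 245, 267, 232, 234, 213, 161, 163, 175, 181, 169, 185, 193, 192, 188, 197, 196, 173, 158]
168 [327, 300, 331, 118, 96, 92, 128, 97, 108, 84, 89, 99, 98, 91, 103, 96, 138, 189, 184, 178, 190, 196, 188, 160, 166]
176 [322, 191, 125, 133, 134, 145, 135, 133, 140, 152, 135, 171, 154, 152, 150, 155, 135, 174, 175, 184, 174, 121, 199, 175, 178]
184 [312, 335, 135, 161, 159, 175, 177, 152, 165, 173, 159, 158, 155, 158, 129, 154, 127, 119, 159, 129, 116, 166, 178, 181, 166]
192 [258, 268, 234, 145, 163, 179, 165, 154, 152, 154, 160, 150, 151, 164, 158, 153, 123, 95, 151, 172, 185, 158, 170, 107, 193]
200 [174, 182, 172, 142, 162, 160, 162, 168, 171, 167, 166, 175, 150, 152, 158, 154, 159, 96, 151, 159, 161, 181, 173, 169, 173]
208 [174, 173, 161, 150, 90, 127, 121, 125, 120, 95, 127, 115, 105, 103, 104, 111, 103, 106, 125, 152, 171, 156, 147, 156, 158]
216 [156, 150, 153, 163, 100, 104, 102, 112, 99, 89, 84, 84, 74, 104, 96, 107, 96, 84, 108, 159, 151, 164, 187, 156, 173]
224 [298, 253, 160, 150, 157, 100, 103, 102, 111, 121,
[... 292 characters left out ...]
75, 187, 287, 290, 291, 291]
248 [281, 180, 185, 165, 184, 199, 88, 126, 99, 111, 98, 122, 101, 80, 111, 118, 115, 105, 105, 96, 179, 170, 183, 175, 197]
256 [449, 256, 308, 160, 169, 184, 128, 125, 130, 107, 132, 121, 114, 114, 118, 120, 115, 84, 117, 114, 101, 173, 186, 199, 191]
264 [218, 225, 193, 197, 183, 210, 189, 136, 150, 145, 133, 135, 146, 153, 149, 141, 147, 132, 106, 122, 86, 244, 212, 242, 229]
272 [251, 242, 252, 243, 272, 259, 254, 262, 214, 232, 261, 266, 271, 262, 239, 264, 285, 256, 252, 271, 256, 247, 237, 242, 249]
[0.53117596 0.1564851  0.202     ] [0.5969681  0.16123296 0.202     ] [0.56407203 0.15885903 0.202     ] 4.1275634970761965
[0.56177187 0.15856481 0.166     ]
```

>>> step_arm(fingers=[1, 1, 1, 1, 1], dp=[[0.002, 0.0025, 0], [0.002, 0.0025, 0.02], [0.002, 0.0025, 0.04], [0.002, 0.0025, 0.059], [0.002, 0.0025, 0.059]], spin=[-5, -5.5, -5.5, -5.5, -5.5])

```text
time_s: 1.82
tcp_pos: [0.5611, 0.1606, 0.19]
eef_rot: [-179.9, -0.5, -174.7]
contact_force: [-1.1, 0.3, -0.8]
width: 0.0855
finger_force: 0.0
```

>>> step_arm(fingers=[0.6, 0.4, 0.3, 0.2, 0], dp=[[0, 0, 0], [0, 0, 0], [0, 0, 0], [0, 0, 0], [0, 0, 0]], spin=[0, 0, 0, 0, 0], newtons=30)

```text
time_s: 2.23
tcp_pos: [0.565, 0.1614, 0.1955]
eef_rot: [180.0, 0.1, -174.7]
contact_force: [0.2, 0.6, -0.1]
width: 0.0256
finger_force: 0.0
```

>>> step_arm(fingers=[0, 0, 0, 0, 0], dp=[[0, 0, 0], [0, 0, 0], [0, 0, 0], [0, 0, 0], [0, 0, 0]], spin=[0, 0, 0, 0, 0])

```text
time_s: 2.65
tcp_pos: [0.5653, 0.1579, 0.1958]
eef_rot: [-179.7, 0.1, -174.7]
contact_force: [0.3, -10.6, 5.0]
width: 0.0175
finger_force: 31.1
```

```bash
python3 - <<'E'
from bench import *
print(read_state())
E
```

```text
{'time_s': 2.65, 'qpos': array([ 11.68927546,  21.24265904,  89.52595049,  -0.3660974 ,
        69.15211822, -83.46682003]), 'dq': array([ 0.00239948, -0.15370262, -0.09579959, -0.07080125,  0.04596508,
       -0.01299012]), 'joint_torque': array([  5.6034945 , -45.25056481, -22.84552038,   3.01545605,
        -0.63880887,   0.07934415]), 'tcp_pos': array([0.56526119, 0.15791405, 0.1957513 ]), 'eef_rot': array([-1.79668889e+02,  1.17317951e-01, -1.74713512e+02]), 'contact_force': array([  0.26040101, -10.60783858,   4.98841385]), 'wrist_torque': array([-1.30163031, -0.05251216,  0.04846119]), 'finger_force': 31.086755096912384, 'width': 0.017477783162092177}
```

>>> step_arm(fingers=[0, 0, 0, 0, 0], dp=[[0, -0.003, 0], [0, -0.003, 0], [0, -0.003, 0], [0, -0.003, 0], [0, -0.003, 0]], spin=[0, 0, 3, 7, 12], newtons=80)

```text
time_s: 3.07
tcp_pos: [0.5653, 0.1581, 0.1959]
eef_rot: [180.0, 0.1, 173.1]
contact_force: [-1.1, -0.5, 5.3]
width: 0.0169
finger_force: 79.5
```

```bash
cat > st.py <<'E'
from bench import *
import numpy as np
np.set_printoptions(precision=3,suppress=True)
s=read_state();print(s["time_s"],s["tcp_pos"],s["eef_rot"],"F",s["contact_force"],"T",s["wrist_torque"],"q6",s["qpos"][5],"t6",s["joint_torque"][5],s["width"],s["finger_force"])
E
python3 st.py
```

```text
3.0667 [0.565 0.158 0.196] [179.983   0.144 173.117] F [-1.06  -0.467  5.285] T [-0.365  0.223  0.248] q6 -71.58302228017135 t6 -1.038757637143135 0.016863797145533186 79.54274654388428
```

>>> step_arm(fingers=[0, 0, 0, 0, 0], dp=[[0, 0, 0], [0, 0, 0], [0, 0, 0], [0, 0, 0], [0, 0, 0]], spin=[5, 10, 15, 20, 25])

```text
time_s: 3.48
tcp_pos: [0.5655, 0.1588, 0.1959]
eef_rot: [179.9, 0.1, 148.1]
contact_force: [-0.1, 2.5, 5.3]
width: 0.0167
finger_force: 79.4
```

```bash
python3 st.py
```

```text
3.4833 [0.565 0.159 0.196] [179.859   0.109 148.082] F [-0.135  2.516  5.273] T [-0.206  0.261  0.202] q6 -46.538722359973114 t6 -0.8517231233417988 0.016659780742384507 79.40486311912537
```

>>> step_arm(fingers=[0, 0, 0, 0, 0], dp=[[0, 0, 0], [0, 0, 0], [0, 0, 0], [0, 0, 0], [0, 0, 0]], spin=[5, 10, 15, 20, 25])

```text
time_s: 3.9
tcp_pos: [0.566, 0.1594, 0.196]
eef_rot: [179.7, 0.0, 123.1]
contact_force: [1.2, 2.6, 4.3]
width: 0.0167
finger_force: 79.2
```

```bash
python3 st.py
```

```text
3.9 [0.566 0.159 0.196] [179.748   0.02  123.08 ] F [1.175 2.641 4.323] T [0.001 0.17  0.259] q6 -21.53824324683331 t6 -0.8485409058630466 0.016681351528294232 79.21488404273987
```

>>> step_arm(fingers=[0, 0, 0, 0, 0], dp=[[0, 0, 0], [0, 0, 0], [0, 0, 0], [0, 0, 0], [0, 0, 0]], spin=[3, 6, 9, 12, 15])

```text
time_s: 4.32
tcp_pos: [0.5664, 0.1596, 0.196]
eef_rot: [179.7, -0.1, 108.2]
contact_force: [2.7, 4.5, 3.7]
width: 0.0169
finger_force: 79.1
```

```bash
python3 st.py
```

```text
4.3167 [0.566 0.16  0.196] [179.709  -0.053 108.176] F [2.673 4.539 3.724] T [0.076 0.213 0.233] q6 -6.63586001940043 t6 -0.4183158092200756 0.01685699148045604 79.11183714866638
```

>>> step_arm(fingers=[0, 0, 0, 0, 0], dp=[[0, 0, 0], [0, 0, 0], [0, 0, 0], [0, 0, 0], [0, 0, 0]], spin=[3, 6, 9, 12, 15])

```text
time_s: 4.73
tcp_pos: [0.5669, 0.1597, 0.196]
eef_rot: [179.7, -0.1, 93.2]
contact_force: [3.4, 3.3, 3.6]
width: 0.0166
finger_force: 79.0
```

```bash
python3 st.py
```

```text
4.7333 [0.567 0.16  0.196] [179.687  -0.139  93.169] F [3.385 3.284 3.583] T [0.18  0.157 0.234] q6 8.3651288112406 t6 -0.4180649109184742 0.016596030373388894 78.99695634841919
```

>>> step_arm(fingers=[0, 0, 0, 0, 0], dp=[[0, 0, 0], [0, 0, 0], [0, 0, 0], [0, 0, 0], [0, 0, 0]], spin=[2, 4, 6, 8, 10])

```text
time_s: 5.15
tcp_pos: [0.5672, 0.1597, 0.196]
eef_rot: [179.7, -0.2, 83.2]
contact_force: [4.0, 3.4, 2.5]
width: 0.017
finger_force: 78.9
```

```bash
python3 st.py
```

```text
5.15 [0.567 0.16  0.196] [179.686  -0.198  83.217] F [3.984 3.424 2.549] T [0.216 0.129 0.208] q6 18.314986983053032 t6 -0.2035554125905037 0.016984168035927723 78.92628192901611
```

>>> step_arm(fingers=[0, 0, 0, 0, 0], dp=[[0, 0, 0], [0, 0, 0], [0, 0, 0], [0, 0, 0], [0, 0, 0]], spin=[3, 6, 9, 12, 15])

```text
time_s: 5.57
tcp_pos: [0.5676, 0.1596, 0.1959]
eef_rot: [179.7, -0.3, 68.2]
contact_force: [4.8, 2.4, 1.7]
width: 0.0168
finger_force: 78.9
```

```bash
python3 st.py
```

```text
5.5667 [0.568 0.16  0.196] [179.703  -0.28   68.176] F [4.835 2.42  1.712] T [ 0.211 -0.077  0.211] q6 33.355806336643774 t6 -0.3409344144165516 0.01680203723633245 78.87891411781311
```

>>> step_arm(fingers=[0, 0, 0, 0, 0], dp=[[0, 0, 0], [0, 0, 0], [0, 0, 0], [0, 0, 0], [0, 0, 0]], spin=[2, 4, 6, 8, 10])

```text
time_s: 5.98
tcp_pos: [0.5679, 0.1595, 0.196]
eef_rot: [179.7, -0.3, 58.2]
contact_force: [6.5, 2.8, 2.1]
width: 0.017
finger_force: 78.9
```

```bash
python3 st.py
```

```text
5.9833 [0.568 0.159 0.196] [179.724  -0.336  58.232] F [6.533 2.782 2.104] T [ 0.219 -0.202  0.387] q6 43.29910024786855 t6 -0.07416835986077785 0.016967828121446562 78.86522769927979
```

>>> step_arm(fingers=[0, 0, 0], dp=[[0, 0, 0], [0, 0, 0], [0, 0, 0]], spin=[1, 2, 3])

```text
time_s: 6.23
tcp_pos: [0.568, 0.1594, 0.196]
eef_rot: [179.7, -0.4, 55.3]
contact_force: [6.0, 2.6, 1.3]
width: 0.0165
finger_force: 78.9
```

```bash
python3 st.py
```

```text
6.2333 [0.568 0.159 0.196] [179.733  -0.353  55.281] F [6.042 2.626 1.287] T [ 0.268 -0.166  0.36 ] q6 46.24872767417603 t6 0.1573398895561695 0.016548413904816307 78.86692643165588
```

>>> step_arm(fingers=[0, 0, 0], dp=[[0, 0, 0], [0, 0, 0], [0, 0, 0]], spin=[1, 2, 3])

```text
time_s: 6.48
tcp_pos: [0.568, 0.1594, 0.196]
eef_rot: [179.7, -0.4, 52.3]
contact_force: [6.6, 2.8, 0.9]
width: 0.0165
finger_force: 78.9
```

```bash
python3 st.py
```

```text
6.4833 [0.568 0.159 0.196] [179.74   -0.368  52.282] F [6.639 2.804 0.931] T [ 0.212 -0.178  0.401] q6 49.248222525261326 t6 0.17191283404827118 0.016543403534756456 78.8570773601532
```

>>> step_arm(fingers=[0, 0, 0, 0, 0], dp=[[0, 0, 0], [0, 0, 0], [0, 0, 0], [0, 0, 0], [0, 0, 0]], spin=[1, 2, 3, 4, 5])

```text
time_s: 6.9
tcp_pos: [0.5682, 0.1593, 0.196]
eef_rot: [179.8, -0.4, 47.3]
contact_force: [7.1, 1.1, 1.3]
width: 0.0167
finger_force: 78.8
```

```bash
python3 st.py
```

```text
6.9 [0.568 0.159 0.196] [179.758  -0.393  47.287] F [7.109 1.06  1.262] T [ 0.244 -0.277  0.359] q6 54.24219997677014 t6 0.19829761236906052 0.0167102922520672 78.846355676651
```

>>> step_arm(fingers=[0, 0, 0, 0, 0], dp=[[0, 0, 0], [0, 0, 0], [0, 0, 0], [0, 0, 0], [0, 0, 0]], spin=[1, 2, 3, 4, 5])

```text
time_s: 7.32
tcp_pos: [0.5683, 0.1592, 0.1959]
eef_rot: [179.8, -0.4, 42.3]
contact_force: [6.9, 2.2, 0.9]
width: 0.0168
finger_force: 78.8
```

```bash
python3 st.py
```

```text
7.3167 [0.568 0.159 0.196] [179.781  -0.41   42.29 ] F [6.888 2.191 0.888] T [ 0.158 -0.332  0.431] q6 59.239578363897024 t6 0.22459820844233036 0.01678516164388417 78.8394570350647
```

The motor torque dates touch at about 103° and the wheel is now at 143°. That makes about 0.69 rad past touch, or roughly 55 N. Releasing now.

>>> step_arm(fingers=[0, 0.5, 1, 1, 1], dp=[[0, 0, 0], [0, 0, 0], [0, 0, 0], [0, 0, 0], [0, 0, 0]], spin=[0, 0, 0, 0, 0])

```text
time_s: 7.73
tcp_pos: [0.5641, 0.1582, 0.1942]
eef_rot: [-180.0, 0.0, 42.3]
contact_force: [-0.1, -0.3, -0.2]
width: 0.0643
finger_force: 0.0
```

>>> step_arm(fingers=[1, 1, 1, 1, 1], dp=[[0, 0, 0], [0, 0, -0.02], [0, 0, -0.05], [0, 0, -0.07], [0, 0, -0.07]], spin=[0, 0, 0, 0, 0])

```text
time_s: 8.15
tcp_pos: [0.5672, 0.1587, 0.2692]
eef_rot: [179.7, -0.4, 42.3]
contact_force: [1.1, 0.5, 1.1]
width: 0.0854
finger_force: 0.0
```

```bash
cat >> st.py <<'E'
def to(p,yaw):
    a=np.radians(s["eef_rot"][2]);d=np.array(p)-s["tcp_pos"]
    x=np.array([np.cos(a),np.sin(a),0]);y=np.array([np.sin(a),-np.cos(a),0])
    print("dp",d@x,d@y,-d[2],"spin",s["eef_rot"][2]-yaw)
E
python3 - <<'E'
from st import *
to((.595,-.10,.25),6)
E
```

```text
8.15 [0.567 0.159 0.269] [179.743  -0.442  42.275] F [1.097 0.532 1.075] T [ 0.066 -0.038  0.017] q6 59.24905217579615 t6 1.1649817963643727e-05 0.08535878650286845 0.0
dp -0.1534904937481956 0.21014752833923392 0.019227076771536067 spin 36.274889706849855
```

>>> step_arm(fingers=[1, 1, 1, 1, 1], dp=[[-0.023, 0.032, 0], [-0.046, 0.064, 0], [-0.069, 0.096, 0], [-0.092, 0.128, 0], [-0.115, 0.16, 0]], spin=[6, 12, 18, 24, 30])

```text
time_s: 8.57
tcp_pos: [0.5866, -0.039, 0.2637]
eef_rot: [-180.0, 0.1, 12.0]
contact_force: [0.1, -0.0, 0.7]
width: 0.0853
finger_force: 0.0
```

```bash
python3 - <<'E'
from st import *
to((.595,-.10,.25),6)
E
```

```text
8.5667 [ 0.587 -0.039  0.264] [-179.978    0.052   12.018] F [ 0.055 -0.022  0.68 ] T [-0.018 -0.038  0.003] q6 70.05782317175412 t6 -0.500104520469904 0.08527392437006436 0.0
dp -0.004456108911841952 0.06140401340144003 0.013687160292730871 spin 6.018169058458241
```

>>> step_arm(fingers=[1, 1, 1, 1], dp=[[-0.002, 0.03, 0.01], [-0.004, 0.06, 0.014], [-0.004, 0.06, 0.014], [-0.004, 0.06, 0.014]], spin=[3, 6, 6, 6])

```text
time_s: 8.9
tcp_pos: [0.5954, -0.0986, 0.2491]
eef_rot: [-179.9, 0.1, 6.1]
contact_force: [-0.1, -0.2, 0.2]
width: 0.0855
finger_force: 0.0
```

```bash
python3 - <<'E'
from st import *
import cv2
d=imaging.get_image("wrist");np.savez("w2.npz",**d);cv2.imwrite("pics/w2.png",d["pixels"])
d=imaging.get_image("top");np.savez("top2.npz",**d)
E
```

```text
8.9 [ 0.595 -0.099  0.249] [-179.946    0.115    6.113] F [-0.057 -0.206  0.214] T [ 0.007 -0.06  -0.003] q6 70.46682136541135 t6 0.008483883866574615 0.08547215346207965 0.0
```

View pics/w2.png

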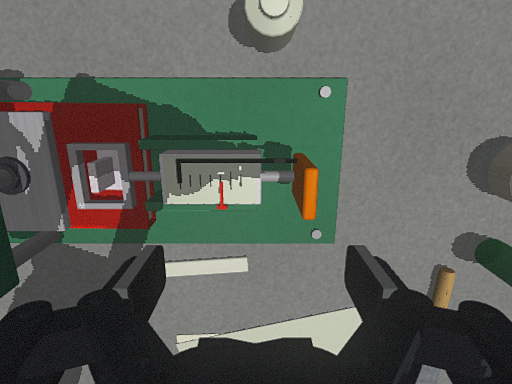

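The wrist picture shows the handle's top face centred at about (310,193). The pointer tip is at column 179, the red marker at column 222, the loop's far bar at columns 68–80 and the tab at columns 90–113.

```bash
python3 - <<'E'
from st import *
from h import *
d=dict(np.load("w2.npz"))
C=[ray(d,u,v,.127)[:2] for u,v in((303,168),(314,168),(317,218),(304,218))];print(C,np.mean(C,0))
e=(C[0]+C[1]-C[2]-C[3])/2;print(np.degrees(np.arctan2(e[1],e[0])))
h=np.mean(C,0)
y=np.radians(6);ay=np.array([-np.sin(y),np.cos(y)])
p=ray(d,179,182,.079)[:2];m=ray(d,222,185,.079)[:2];print("ptr-mark",(p-m)@ay, "ptr-handle",(p-h)@ay)
to((h[0],h[1],.14),6)
E
```

```text
9.0 [ 0.596 -0.096  0.25 ] [-179.934    0.057    6.289] F [-0.259  0.673 -0.278] T [0.028 0.036 0.002] q6 70.4652386847639 t6 0.00032470314181409776 0.085341128235852 0.0
[array([ 0.621, -0.135]), array([ 0.622, -0.144]), array([ 0.579, -0.153]), array([ 0.578, -0.142])] [ 0.6   -0.143]
11.20543629830666
ptr-mark 0.042204773455371096 ptr-handle 0.12002179942987919
dp -0.000595063421235906 0.04724160519947481 0.10982265890817655 spin 0.2889159836574624
```

>>> step_arm(fingers=[1, 1, 1, 1, 1], dp=[[0, 0.035, 0], [0, 0.046, 0.03], [0, 0.046, 0.065], [0, 0.046, 0.1], [0, 0.046, 0.12]], spin=[0, 0, 0, 0, 0])

```text
time_s: 9.42
tcp_pos: [0.5991, -0.1406, 0.1272]
eef_rot: [-179.9, 0.2, 6.4]
contact_force: [-0.3, 0.7, -0.4]
width: 0.0852
finger_force: 0.0
```

>>> step_arm(fingers=[1, 0.8, 0.6, 0.5, 0.5], dp=[[0, 0, 0.01], [0, 0, 0.018], [0, 0, 0.018], [0, 0, 0.018], [0, 0, 0.018]], spin=[0, 0, 0, 0, 0])

```text
time_s: 9.83
tcp_pos: [0.6024, -0.1427, 0.1141]
eef_rot: [179.9, -0.2, 6.3]
contact_force: [-0.0, 0.0, 0.5]
width: 0.0428
finger_force: 0.0
```

```bash
python3 - <<'E'
from st import *
import cv2
d=imaging.get_image("wrist");np.savez("w3.npz",**d);cv2.imwrite("pics/w3.png",d["pixels"])
E
```

```text
9.8333 [ 0.602 -0.143  0.114] [179.925  -0.178   6.318] F [-0.01   0.031  0.466] T [ 0.003 -0.024 -0.023] q6 66.44406957476357 t6 -8.341220791407977e-05 0.04283149181189077 0.0
```

View pics/w3.png

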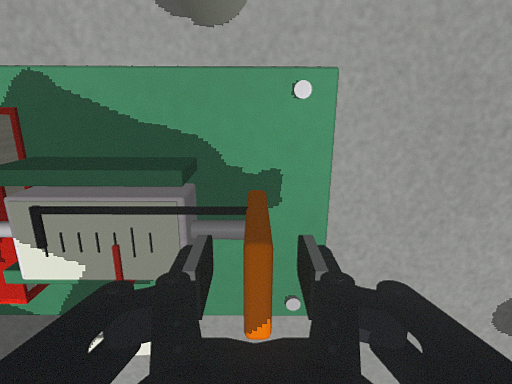

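The handle stands centred between the pads (column 258). The pointer tip is at about (42,248) and the marker at about (117,248–280). Closing now.

>>> step_arm(fingers=[0.4, 0.3, 0.2, 0.1, 0], dp=[[0, 0, 0], [0, 0, 0], [0, 0, 0], [0, 0, 0], [0, 0, 0]], spin=[0, 0, 0, 0, 0], newtons=60)

```text
time_s: 10.3
tcp_pos: [0.6013, -0.143, 0.113]
eef_rot: [180.0, -0.1, 6.3]
contact_force: [-0.4, -1.2, 3.9]
width: 0.0111
finger_force: 59.4
```

>>> step_arm(fingers=[0, 0, 0, 0, 0], dp=[[0, 0.0, 0], [0, 0.001, 0], [0, 0.002, 0], [0, 0.003, 0], [0, 0.004, 0]], spin=[0, 0, 0, 0, 0])

```text
time_s: 10.72
tcp_pos: [0.6017, -0.1467, 0.113]
eef_rot: [180.0, -0.0, 6.3]
contact_force: [-1.4, 1.7, 5.5]
width: 0.0116
finger_force: 59.8
```

```bash
cat > gap.py <<'E'
from st import *
from h import *
import cv2,sys
d=imaging.get_image("wrist");p=d["pixels"].astype(int)
np.savez("wl.npz",**d)
y=np.radians(6);ay=np.array([-np.sin(y),np.cos(y)])
red=(p[...,2]>110)&(p[...,1]<60)&(p[...,0]<60)
r=red.copy();r[:240]=0;r[300:]=0;r[:,:30]=0;r[:,205:]=0
n,l,st_,c=cv2.connectedComponentsWithStats(r.astype(np.uint8))
for k in range(1,n):
    if st_[k,4]>15: print("red",st_[k],c[k])
b=(p.max(2)<75);rows=range(222,256,4)
for v in rows: print(v,np.where(b[v,:190])[0].tolist()[:40])
E
python3 gap.py
```

```text
10.7167 [ 0.602 -0.147  0.113] [179.999  -0.046   6.267] F [-1.378  1.732  5.53 ] T [ 0.111  0.126 -0.13 ] q6 66.1061144815399 t6 -0.11110279709100723 0.011566088720148563 59.795992970466614
red [108 245  18  45 290] [114.583 272.183]
222 [28, 29, 30, 31, 32, 33, 34, 35, 36, 37, 38, 39]
226 [29, 30, 31, 32, 33, 34, 35, 36, 37, 38, 39, 128]
230 [30, 31, 32, 33, 34, 35, 36, 37, 38, 39, 40, 128, 129]
234 [31, 32, 33, 34, 35, 36, 37, 38, 39, 40, 41, 56, 57, 58, 74, 75, 76, 92, 93, 94, 110, 111, 112, 129, 146, 147]
238 [7, 8, 32, 33, 34, 35, 36, 37, 38, 39, 40, 41, 42, 57, 58, 59, 75, 76, 93, 94, 111, 112, 129, 130, 147, 148]
242 [8, 9, 33, 34, 35, 36, 37, 38, 39, 40, 41, 42, 43, 58, 59, 76, 77, 93, 94, 95, 112, 113, 129, 130, 147, 148]
246 [10, 33, 34, 35, 36, 37, 38, 39, 40, 41, 42, 59, 60, 76, 77, 78, 94, 95, 96, 130, 131, 148, 149]
250 [11, 42, 43, 59, 60, 61, 77, 78, 95, 96, 131, 148, 149]
254 [10, 11, 12, 42, 43, 44, 131, 132]
```

```bash
python3 - <<'E'
from h import *
import numpy as np
d=dict(np.load("wl.npz"));p=d["pixels"].astype(int)
y=np.radians(6);ay=np.array([-np.sin(y),np.cos(y)])
for v in range(246,282,4): print(v,p[v,104:128,2].tolist(), [x for x in np.where(p[v,:70].max(1)<110)[0]])
for z in(.076,.079):
    q=[ray(d,u,252,z)[:2]@ay for u in(43,60.5,78,95.5,114)];print(np.diff(q))
E
```

```text
246 [130, 126, 128, 124, 131, 128, 134, 130, 131, 123, 89, 80, 100, 124, 130, 128, 128, 125, 127, 128, 130, 130, 124, 127] [np.int64(8), np.int64(9), np.int64(10), np.int64(33), np.int64(34), np.int64(35), np.int64(36), np.int64(37), np.int64(38), np.int64(39), np.int64(40), np.int64(41), np.int64(42), np.int64(43), np.int64(58), np.int64(59), np.int64(60)]
250 [127, 128, 129, 126, 127, 130, 133, 130, 131, 133, 103, 80, 81, 122, 128, 128, 124, 124, 125, 130, 129, 128, 129, 125] [np.int64(9), np.int64(10), np.int64(11), np.int64(42), np.int64(43), np.int64(59), np.int64(60), np.int64(61)]
254 [126, 124, 127, 130, 125, 126, 129, 134, 130, 133, 126, 92, 77, 102, 122, 128, 130, 127, 126, 125, 129, 128, 133, 129] [np.int64(10), np.int64(11), np.int64(12), np.int64(42), np.int64(43), np.int64(44)]
258 [134, 127, 123, 124, 122, 124, 131, 134, 132, 129, 136, 112, 87, 77, 125, 129, 126, 124, 129, 124, 126, 127, 126, 127] [np.int64(0), np.int64(11), np.int64(12), np.int64(13)]
262 [128, 129, 130, 131, 122, 128, 128, 131, 128, 130, 132, 132, 99, 75, 100, 129, 128, 128, 128, 127, 124, 129, 126, 
[... 228 characters left out ...]
124, 126] [np.int64(1), np.int64(2), np.int64(3), np.int64(4), np.int64(5), np.int64(6), np.int64(7), np.int64(8), np.int64(9), np.int64(10), np.int64(11), np.int64(12), np.int64(13), np.int64(14), np.int64(15)]
270 [129, 130, 124, 124, 125, 125, 126, 128, 132, 131, 126, 133, 140, 92, 76, 93, 120, 130, 132, 129, 134, 126, 127, 127] [np.int64(16)]
274 [129, 129, 130, 124, 127, 125, 121, 129, 130, 131, 129, 135, 131, 117, 83, 77, 110, 128, 128, 128, 129, 127, 130, 124] []
278 [117, 114, 118, 114, 117, 130, 133, 132, 124, 129, 129, 131, 135, 138, 102, 77, 87, 121, 127, 121, 124, 123, 123, 119] []
[-0.01002155 -0.01002175 -0.01002196 -0.01059487]
[-0.00983191 -0.00983211 -0.00983231 -0.01039438]
```

>>> step_arm(fingers=[0, 0, 0, 0, 0], dp=[[0, 0.001, 0], [0, 0.002, 0], [0, 0.003, 0], [0, 0.004, 0], [0, 0.005, 0]], spin=[0, 0, 0, 0, 0])

```text
time_s: 11.18
tcp_pos: [0.6023, -0.1517, 0.113]
eef_rot: [180.0, -0.0, 6.3]
contact_force: [-1.3, 1.5, 6.2]
width: 0.0111
finger_force: 59.8
```

```bash
python3 gap.py
```

```text
11.1833 [ 0.602 -0.152  0.113] [180.     -0.047   6.261] F [-1.266  1.504  6.152] T [ 0.161  0.163 -0.151] q6 65.68524506621459 t6 -0.1135757309384644 0.011086344488033587 59.8064249753952
red [108 245  18  45 289] [114.599 272.218]
222 [28, 29, 30, 31, 32, 33, 34, 35, 36, 37, 38, 39]
226 [29, 30, 31, 32, 33, 34, 35, 36, 37, 38, 39, 128]
230 [30, 31, 32, 33, 34, 35, 36, 37, 38, 39, 40, 128, 129]
234 [31, 32, 33, 34, 35, 36, 37, 38, 39, 40, 41, 56, 57, 58, 74, 75, 76, 92, 93, 94, 110, 111, 112, 128, 129, 130, 146, 147]
238 [0, 1, 32, 33, 34, 35, 36, 37, 38, 39, 40, 41, 42, 57, 58, 59, 75, 76, 93, 94, 111, 112, 129, 130, 147, 148]
242 [1, 33, 34, 35, 36, 37, 38, 39, 40, 41, 42, 43, 58, 59, 76, 77, 94, 95, 112, 113, 129, 130, 147, 148]
246 [34, 35, 36, 37, 38, 39, 40, 41, 42, 59, 60, 76, 77, 78, 94, 95, 96, 130, 131, 148, 149]
250 [42, 43, 59, 60, 61, 77, 78, 95, 96, 116, 130, 131, 148, 149]
254 [3, 4, 5, 12, 43, 44, 116, 131, 132]
```

>>> step_arm(fingers=[0, 0, 0, 0, 0], dp=[[0, 0.0015, 0], [0, 0.003, 0], [0, 0.0045, 0], [0, 0.006, 0], [0, 0.0075, 0]], spin=[0, 0, 0, 0, 0])

```text
time_s: 11.65
tcp_pos: [0.6031, -0.1591, 0.113]
eef_rot: [-180.0, -0.0, 6.3]
contact_force: [-1.0, 0.6, 6.0]
width: 0.0111
finger_force: 59.8
```

```bash
cat > gap2.py <<'E'
from st import *
from h import *
d=imaging.get_image("wrist");p=d["pixels"].astype(float)
np.savez("wl.npz",**d)
def red(v):
    w=np.clip((p[v,20:205,2]-p[v,20:205,1])-40,0,None);return 20+(w@np.arange(185))/w.sum() if w.sum() else None
for v in(248,250,252,254,256,260): print(v,"marker",red(v),"dark",[int(x) for x in np.where(p[v,:190].max(1)<85)[0]])
E
python3 gap2.py
```

```text
11.65 [ 0.603 -0.159  0.113] [-179.998   -0.047    6.261] F [-0.979  0.641  6.032] T [ 0.149  0.178 -0.158] q6 65.0537774853061 t6 -0.10419069556519389 0.011116969961240236 59.79768455028534
248 marker 111.4408945686901 dark [1, 5, 41, 42, 43, 59, 60, 61, 77, 78, 94, 95, 96, 115, 130, 131, 148, 149, 186]
250 marker 111.86163522012579 dark [8, 9, 10, 11, 41, 42, 43, 59, 60, 61, 77, 78, 95, 96, 115, 116, 130, 131, 148, 149, 186, 187, 188]
252 marker 112.10884353741497 dark [0, 4, 5, 6, 7, 8, 9, 10, 11, 42, 43, 115, 116, 130, 131, 132]
254 marker 112.38720538720538 dark [1, 2, 3, 4, 5, 6, 7, 8, 9, 10, 11, 12, 43, 44, 116, 131, 132, 186, 187]
256 marker 112.58785942492013 dark [0, 1, 2, 3, 4, 5, 6, 7, 8, 9, 10, 11, 12, 116, 186, 187]
260 marker 113.375 dark [0, 1, 2, 3, 4, 5, 6, 7, 8, 9, 10, 11, 12, 13, 117, 188]
```

>>> step_arm(fingers=[0, 0, 0, 0, 0], dp=[[0, 0.0015, 0], [0, 0.003, 0], [0, 0.0045, 0], [0, 0.006, 0], [0, 0.0075, 0]], spin=[0, 0, 0, 0, 0])

```text
time_s: 12.12
tcp_pos: [0.6038, -0.1658, 0.113]
eef_rot: [-179.9, -0.0, 6.3]
contact_force: [-0.9, 3.7, 5.9]
width: 0.0115
finger_force: 59.9
```

```bash
python3 gap2.py
```

```text
12.1167 [ 0.604 -0.166  0.113] [-179.922   -0.038    6.254] F [-0.944  3.655  5.914] T [ 0.377  0.139 -0.105] q6 64.43029429236903 t6 -0.09475386701524258 0.011548398742264872 59.88985240459442
248 marker 104.58566978193146 dark [2, 3, 4, 35, 36, 52, 53, 54, 70, 71, 87, 88, 89, 108, 123, 124, 141, 142, 180, 187, 189]
250 marker 104.82370820668693 dark [0, 1, 2, 3, 4, 35, 36, 52, 53, 54, 70, 71, 88, 89, 108, 109, 123, 124, 141, 142, 182, 186, 188]
252 marker 105.08875739644971 dark [0, 1, 2, 3, 4, 5, 36, 108, 109, 123, 124, 125, 180, 184, 187, 188, 189]
254 marker 105.40484429065744 dark [0, 1, 2, 3, 4, 5, 36, 37, 109, 124, 125, 181, 184, 185, 186]
256 marker 105.66163141993958 dark [0, 1, 2, 3, 4, 5, 6, 109, 110, 182, 184, 186, 187]
260 marker 106.04458598726114 dark [0, 1, 2, 3, 4, 5, 6, 7, 109, 110, 184, 186]
```

>>> step_arm(fingers=[0, 0, 0, 0, 0], dp=[[0, 0.0025, 0], [0, 0.005, 0], [0, 0.0075, 0], [0, 0.01, 0], [0, 0.0125, 0]], spin=[0, 0, 0, 0, 0])

```text
time_s: 12.58
tcp_pos: [0.605, -0.1771, 0.1129]
eef_rot: [-179.8, -0.0, 6.3]
contact_force: [-1.4, 7.0, 8.0]
width: 0.011
finger_force: 60.0
```

>>> step_arm(fingers=[0, 0, 0, 0, 0], dp=[[0, 0.0025, 0], [0, 0.005, 0], [0, 0.0075, 0], [0, 0.01, 0], [0, 0.0125, 0]], spin=[0, 0, 0, 0, 0])

```text
time_s: 13.0
tcp_pos: [0.6062, -0.1884, 0.1129]
eef_rot: [-179.7, -0.0, 6.3]
contact_force: [-1.6, 10.1, 8.7]
width: 0.0115
finger_force: 59.9
```

```bash
python3 gap2.py
```

```text
13.0 [ 0.606 -0.188  0.113] [-179.712   -0.016    6.251] F [-1.594 10.107  8.704] T [ 1.053  0.042 -0.08 ] q6 62.39059191596868 t6 -0.0814665318466723 0.011487983105982976 59.9458122253418
248 marker 64.44047619047619 dark [13, 14, 31, 32, 48, 49, 50, 68, 69, 83, 84, 85, 101, 102, 141, 142, 147, 149, 150, 151, 155]
250 marker 64.7103825136612 dark [31, 49, 50, 68, 69, 84, 85, 101, 102, 103, 131, 142, 143, 144, 149, 152, 153, 155]
252 marker 65.25069637883009 dark [69, 70, 84, 85, 86, 141, 145, 149, 150, 152, 156]
254 marker 65.66981132075472 dark [69, 70, 84, 85, 86, 142, 144, 149, 150, 151, 153, 154]
256 marker 65.92795389048992 dark [69, 70, 142, 146, 149, 150, 153]
260 marker 66.9125364431487 dark [70, 71, 148, 149]
```

>>> step_arm(fingers=[0, 0, 0, 0, 0], dp=[[0, 0.002, 0], [0, 0.004, 0], [0, 0.006, 0], [0, 0.008, 0], [0, 0.01, 0]], spin=[0, 0, 0, 0, 0])

```text
time_s: 13.47
tcp_pos: [0.6071, -0.1972, 0.1129]
eef_rot: [-179.6, 0.0, 6.3]
contact_force: [-1.0, 13.6, 8.5]
width: 0.0112
finger_force: 60.0
```

```bash
python3 - <<'E'
exec(open("gap2.py").read())
import cv2
cv2.imwrite("pics/w4.png",cv2.resize(d["pixels"][190:300,0:200],None,fx=4,fy=4,interpolation=cv2.INTER_CUBIC))
E
```

```text
13.4667 [ 0.607 -0.197  0.113] [-179.623    0.002    6.254] F [-1.008 13.634  8.511] T [ 1.356  0.014 -0.113] q6 61.601787873791324 t6 -0.09373805020004511 0.01122521333810965 59.96307671070099
248 marker 48.93055555555556 dark [16, 33, 34, 52, 53, 68, 69, 85, 86, 87, 127, 128, 141, 142, 145, 146, 147, 148, 149, 150, 151]
250 marker 49.532967032967036 dark [53, 54, 68, 69, 70, 86, 87, 126, 129, 135, 136, 137, 138, 140, 141, 144, 145, 146, 147, 148]
252 marker 49.45983379501385 dark [53, 54, 68, 69, 70, 116, 125, 126, 127, 130, 135, 137, 140, 141, 145]
254 marker 50.26332288401254 dark [53, 54, 55, 69, 70, 71, 116, 130, 133, 136, 139, 140, 143, 144, 145]
256 marker 50.13698630136986 dark [54, 55, 137, 138, 140, 143]
260 marker 51.18471337579618 dark [55, 117, 127, 131, 132, 134, 137, 140]
```

View pics/w4.png

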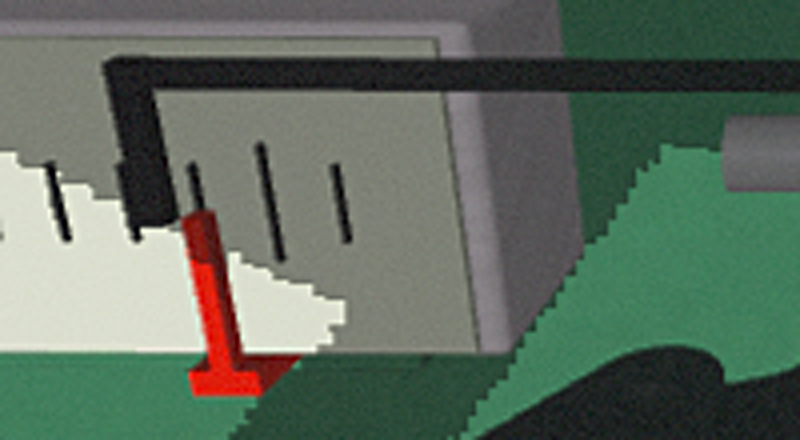

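The crop shows the pointer tip at about column 39 (crop 155/4) and the marker at about 49.5. The gap is about 9 px, or roughly 5 mm still to go.

>>> step_arm(fingers=[0, 0, 0, 0, 0], dp=[[0, 0.001, 0], [0, 0.0025, 0], [0, 0.004, 0], [0, 0.005, 0], [0, 0.0054, 0]], spin=[0, 0, 0, 0, 0])

```text
time_s: 13.93
tcp_pos: [0.6076, -0.202, 0.1129]
eef_rot: [-179.6, 0.0, 6.3]
contact_force: [-1.5, 14.8, 9.6]
width: 0.0118
finger_force: 60.0
```

```bash
python3 - <<'E'
exec(open("gap2.py").read())
import cv2
cv2.imwrite("pics/w5.png",cv2.resize(d["pixels"][190:300,0:200],None,fx=4,fy=4,interpolation=cv2.INTER_CUBIC))
E
```

```text
13.9333 [ 0.608 -0.202  0.113] [-179.573    0.006    6.254] F [-1.48  14.764  9.629] T [ 1.458  0.029 -0.106] q6 61.1790671751448 t6 -0.12479280587285757 0.011826745981217352 59.99629855155945
248 marker 40.411392405063296 dark [7, 8, 25, 26, 43, 44, 45, 59, 60, 61, 77, 78, 79, 107, 118, 124, 127, 129, 132, 134, 138, 139, 140, 141, 142, 143, 144, 145, 146, 147, 148, 149, 150]
250 marker 40.543093270366 dark [44, 45, 60, 61, 62, 78, 79, 118, 119, 129, 131, 133, 136, 139, 140, 141, 142, 143, 144, 145, 146, 147]
252 marker 41.16254036598493 dark [60, 61, 62, 123, 131, 132, 133, 138, 139, 140, 141, 142, 143, 144, 145, 146, 147]
254 marker 41.574178935447335 dark [46, 47, 61, 62, 108, 128, 131, 132, 133, 137, 138, 139, 140, 141, 142, 143, 144, 145]
256 marker 41.86016451233843 dark [46, 47, 130, 131, 132, 136, 137, 138, 139, 140, 141, 142]
260 marker 42.80091533180778 dark [46, 47, 130, 132, 133, 134, 135, 136, 137, 138, 139, 140]
```

View pics/w5.png

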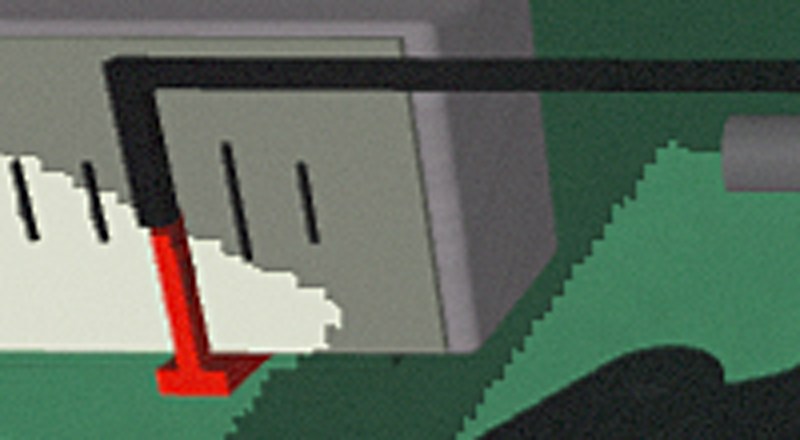

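The pointer tip (crop 140–180) now stands over the marker (150–183), within about 1 mm. Holding for more than two seconds.

>>> step_arm(fingers=[0, 0, 0, 0, 0], dp=[[0, 0.0003, 0], [0, 0.0003, 0], [0, 0.0003, 0], [0, 0.0003, 0], [0, 0.0003, 0]], spin=[0, 0, 0, 0, 0])

```text
time_s: 14.4
tcp_pos: [0.6077, -0.2021, 0.1129]
eef_rot: [-179.6, 0.0, 6.3]
contact_force: [-1.1, 14.2, 9.6]
width: 0.0112
finger_force: 60.0
```

>>> step_arm(fingers=[0, 0, 0, 0, 0], dp=[[0, 0, 0], [0, 0, 0], [0, 0, 0], [0, 0, 0], [0, 0, 0]], spin=[0, 0, 0, 0, 0])

```text
time_s: 14.82
tcp_pos: [0.6076, -0.202, 0.1129]
eef_rot: [-179.6, 0.0, 6.3]
contact_force: [0.1, 15.6, 8.9]
width: 0.0111
finger_force: 60.0
```

>>> step_arm(fingers=[0, 0, 0, 0, 0], dp=[[0, 0, 0], [0, 0, 0], [0, 0, 0], [0, 0, 0], [0, 0, 0]], spin=[0, 0, 0, 0, 0])

```text
time_s: 15.23
tcp_pos: [0.6076, -0.2021, 0.1129]
eef_rot: [-179.6, 0.0, 6.3]
contact_force: [-1.3, 15.0, 9.5]
width: 0.0113
finger_force: 60.0
```

>>> step_arm(fingers=[0, 0, 0, 0, 0], dp=[[0, 0, 0], [0, 0, 0], [0, 0, 0], [0, 0, 0], [0, 0, 0]], spin=[0, 0, 0, 0, 0])

```text
time_s: 15.65
tcp_pos: [0.6076, -0.2021, 0.1129]
eef_rot: [-179.6, 0.0, 6.3]
contact_force: [-2.0, 15.0, 8.1]
width: 0.0113
finger_force: 60.0
```

>>> step_arm(fingers=[0, 0, 0, 0, 0], dp=[[0, 0, 0], [0, 0, 0], [0, 0, 0], [0, 0, 0], [0, 0, 0]], spin=[0, 0, 0, 0, 0])

```text
time_s: 16.07
tcp_pos: [0.6076, -0.202, 0.1129]
eef_rot: [-179.6, 0.0, 6.3]
contact_force: [-2.1, 13.6, 9.1]
width: 0.0113
finger_force: 60.0
```

>>> step_arm(fingers=[0, 0, 0, 0, 0], dp=[[0, 0, 0], [0, 0, 0], [0, 0, 0], [0, 0, 0], [0, 0, 0]], spin=[0, 0, 0, 0, 0])

```text
time_s: 16.48
tcp_pos: [0.6076, -0.2021, 0.1129]
eef_rot: [-179.6, 0.0, 6.3]
contact_force: [-1.1, 14.0, 9.4]
width: 0.0114
finger_force: 60.0
```

```bash
python3 gap2.py | head -3
```

```text
16.4833 [ 0.608 -0.202  0.113] [-179.567    0.008    6.264] F [-1.137 13.956  9.367] T [ 1.471 -0.029 -0.142] q6 61.16021697866567 t6 -0.14473268296569586 0.011380053332856617 59.99226987361908
248 marker 40.58035714285714 dark [7, 8, 25, 26, 44, 45, 59, 60, 61, 77, 78, 79, 107, 119, 120, 124, 126, 129, 130, 131, 134, 135, 139, 140, 141, 142, 143, 144, 145, 146, 147, 148, 149, 150]
250 marker 40.29182389937107 dark [43, 44, 45, 60, 61, 77, 78, 121, 122, 125, 126, 127, 128, 131, 133, 139, 140, 141, 142, 143, 144, 145, 146, 147]
```

>>> step_arm(fingers=[0, 0, 0, 0, 0], dp=[[0, -0.0015, 0], [0, -0.004, 0], [0, -0.0065, 0], [0, -0.009, 0], [0, -0.0115, 0]], spin=[0, 0, 0, 0, 0])

```text
time_s: 16.95
tcp_pos: [0.6065, -0.1915, 0.1129]
eef_rot: [-179.7, -0.0, 6.3]
contact_force: [-1.5, 11.1, 8.2]
width: 0.0111
finger_force: 60.1
```

>>> step_arm(fingers=[0, 0, 0, 0, 0], dp=[[0, -0.0025, 0], [0, -0.005, 0], [0, -0.0075, 0], [0, -0.01, 0], [0, -0.0125, 0]], spin=[0, 0, 0, 0, 0])

```text
time_s: 17.37
tcp_pos: [0.6053, -0.1803, 0.1129]
eef_rot: [-179.8, -0.0, 6.3]
contact_force: [-2.3, 7.9, 8.0]
width: 0.0112
finger_force: 60.1
```

>>> step_arm(fingers=[0, 0, 0, 0, 0], dp=[[0, -0.0025, 0], [0, -0.005, 0], [0, -0.0075, 0], [0, -0.01, 0], [0, -0.0125, 0]], spin=[0, 0, 0, 0, 0])

```text
time_s: 17.78
tcp_pos: [0.6042, -0.1691, 0.113]
eef_rot: [-179.9, -0.0, 6.3]
contact_force: [-0.7, 4.6, 5.7]
width: 0.0115
finger_force: 60.0
```

>>> step_arm(fingers=[0, 0, 0, 0, 0], dp=[[0, -0.0025, 0], [0, -0.005, 0], [0, -0.0075, 0], [0, -0.01, 0], [0, -0.0125, 0]], spin=[0, 0, 0, 0, 0])

```text
time_s: 18.2
tcp_pos: [0.603, -0.1585, 0.113]
eef_rot: [180.0, -0.0, 6.3]
contact_force: [-1.8, -0.3, 5.9]
width: 0.0114
finger_force: 59.8
```

```bash
python3 gap2.py | head -3
```

```text
18.2 [ 0.603 -0.159  0.113] [179.952  -0.043   6.28 ] F [-1.806 -0.333  5.884] T [-0.061  0.174 -0.121] q6 65.13765655896331 t6 -0.1865188730880618 0.011388517595132125 59.83673930168152
248 marker 111.496875 dark [8, 10, 41, 42, 43, 59, 60, 76, 77, 78, 94, 95, 96, 115, 130, 131, 148, 149, 188]
250 marker 111.79938271604938 dark [8, 9, 10, 11, 41, 42, 43, 59, 60, 61, 77, 78, 95, 96, 115, 116, 130, 131, 148, 149, 186, 188]
```

>>> step_arm(fingers=[0, 0, 0, 0, 0], dp=[[0, -0.0025, 0], [0, -0.005, 0], [0, -0.0075, 0], [0, -0.01, 0], [0, -0.01, 0]], spin=[0, 0, 0, 0, 0])

```text
time_s: 18.67
tcp_pos: [0.6019, -0.1483, 0.113]
eef_rot: [180.0, -0.0, 6.3]
contact_force: [-1.2, 0.6, 5.0]
width: 0.0109
finger_force: 59.9
```

>>> step_arm(fingers=[0, 0.2, 0.4, 0.6, 0.7], dp=[[0, 0, 0], [0, 0, 0], [0, 0, 0], [0, 0, 0], [0, 0, 0]], spin=[0, 0, 0, 0, 0])

```text
time_s: 19.08
tcp_pos: [0.6014, -0.1484, 0.1118]
eef_rot: [-180.0, 0.0, 6.3]
contact_force: [0.1, -0.7, 0.5]
width: 0.0528
finger_force: 0.0
```

>>> step_arm(fingers=[0.7, 0.7, 0.7, 0.7, 0.7], dp=[[0, 0, -0.01], [0, 0, -0.03], [0, 0, -0.06], [0, 0, -0.09], [0, 0, -0.12]], spin=[0, 0, 0, 0, 0])

```text
time_s: 19.5
tcp_pos: [0.6014, -0.1483, 0.2339]
eef_rot: [-180.0, 0.0, 6.3]
contact_force: [1.1, -0.6, 1.0]
width: 0.0598
finger_force: 0.0
```

```bash
python3 - <<'E'
from st import *
import cv2
d=imaging.get_image("wrist");cv2.imwrite("pics/w6.png",d["pixels"])
E
```

```text
19.5 [ 0.601 -0.148  0.234] [-179.988    0.03     6.279] F [ 1.078 -0.569  1.049] T [-0.06  -0.058  0.002] q6 65.95838249738937 t6 1.1575175165035034e-05 0.05981903675696143 0.0
```

View pics/w6.png

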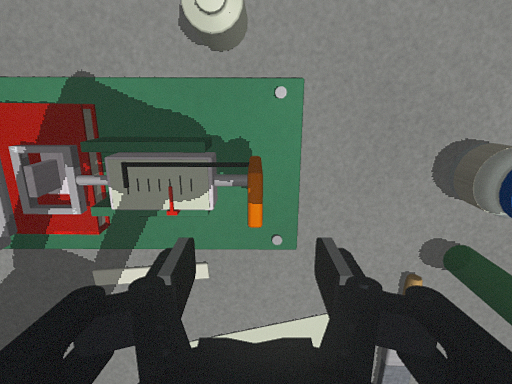

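The pointer (column 125) is back at the zero tick, the marker is at column 171, the handle is free and the gripper is clear. Handing in.

```bash
python3 -c "
from bench import order
print(order.finish_job())"
```

```text
the job is handed in; nothing more can be done
None
```

The pull test is done and handed in, but no verdict came back: the book is gripped at about 55 N (estimated from wheel torque), the pointer was held within about 1 mm of the red marker for 2.5 s, and the handle was eased home and everything released.

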